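Close the slide case and hold the long specimen tube level over it for viewing

TASK

Gently lower the lid of the slide case until it is fully shut, so that its plain lid makes a viewing background; then draw the long specimen tube out of the slanted rack and hold it lying level above the closed lid, its middle over the lid and at least 10 cm above it. Finish while still holding the tube there, still; do not put it down or let go. Leave the two short tubes and the other things on the bench where they are.

Things in the scene. Friction and masses are not known exactly. Their poses are not given: they have to be found in the camera images.
- lid (a joint): hinge of the slide case's lid, rad: 0 = shut, grows as the lid opens; about 0.8 to 1.25 at the start (lid standing up, its free edge towards the robot's side of the hinge). A stiff friction hinge: the lid stays where it is left and takes about 1 N at the free edge to push down.
- case: slide case, fixed: open grey plastic box 160 (x) x 200 (y) x 45 mm high, glass slides in it; origin at the centre of its underside; x points from its front to the lid's hinge, z up. The hinge runs along y at x = +80 mm, 45 mm above the bench.
- lid_hinge (a point): point on the hinge line, mid-way along it, on the lid's inner (lower) face; turns with the lid: -x points from the hinge to the lid's free edge, z out of its outer face. The lid is a plain white plate 160 mm from the hinge to the free edge, 200 mm wide (y) and 8 mm thick, without a handle.
- lid_center (a point): centre of the lid's outer face (the top when shut, 53 mm above the bench); moves with the lid, same axes as lid_hinge.
- rack: aluminium tube rack, fixed, 170 mm wide (y), 90 mm high: a block with three wells in a row 55 mm apart along its y (at -55, 0 and 55 mm), square, 23 mm wide and 55 mm deep, all leaning 45 deg towards the rack's -x, which is towards the robot. Origin at the centre of the underside. The middle of each well's mouth is 49 mm to -x of the origin and 74 mm above the bench; which well holds the long tube varies.
- long_tube_mid (a point): middle of the long specimen tube, on its axis: amber glass with a paper band, 20 mm in diameter, 140 mm long over all with the dark rubber stopper (24 mm in diameter, the last 20 mm), about 50 g. z is the tube's axis, towards the stopper. In the rack it leans 45 deg and 85 mm of it stands out of its well: the middle is 15 mm outside the mouth, the stopper begins 50 mm and ends 70 mm from the middle.
- short_tube_a_mid (a point): middle of one of the two short tubes, which stand in the rack's other wells: same diameter, 85 mm long, 30 mm of it out of the well; z along the axis towards the stopper. To be left alone.
- short_tube_b_mid (a point): middle of the other short tube, same as the first. To be left alone.
- dish: flat glass culture dish, 90 mm in diameter, 18 mm high, loose; origin at the centre of its underside. Bystander.
- forceps: steel forceps, 135 mm long, 8 mm high, lying loose; origin at the underside of their middle, x along them. Bystander.
- jar: amber glass jar, 60 mm in diameter, 75 mm high, loose; origin at the centre of its underside. Bystander.
- marker: grey and black pen, 120 mm long, 16 mm high, lying loose, x along it. Bystander.
- wash_bottle: white plastic bottle, 70 mm in diameter, 170 mm high, loose; origin at the centre of its underside. Bystander.
There are look-alikes about, which are no part of the job. What is shaped like the part that bears long_tube_mid but red is not meant.

How it is judged:
On the way, in this order (a step that is already met when the one before it is completed fails the run):
1. the lid is shut while the long tube is still in its well (value of joint lid below 0.05 rad and distance of long_tube_mid from where it was at the start of the episode below 0.03 m), for 0.2 s.
2. the long tube has been drawn out of its well, the lid still shut (value of joint lid below 0.05 rad and distance of long_tube_mid from where it was at the start of the episode above 0.07 m and contact force between long_tube and the fingers above 0.5 N and contact force between long_tube and rack below 0.1 N), for 0.2 s.
At the end, for the whole second after the job is handed in: The lid is shut (under 0.05 rad); the long tube is held by the fingers, still (under 0.05 m/s), level within 0.3 rad, its middle above the lid (within 80 x 100 mm of the lid's centre along the lid's sides) and more than 90 mm above the lid's top, touching neither the rack nor the case (value of joint lid below 0.05 rad and angle between long_tube_mid's own z axis and vertical between 1.27 and 1.87 rad and x of long_tube_mid in the frame of lid_center between -0.08 and 0.08 m and y of long_tube_mid in the frame of lid_center between -0.1 and 0.1 m and z of long_tube_mid in the frame of lid_center above 0.09 m and contact force between long_tube and the fingers above 0.5 N and contact force between long_tube and case below 0.1 N and contact force between long_tube and rack below 0.1 N and linear speed of long_tube below 0.05 m/s); the arm keeps its last pose, push and grip.
It fails at once if a short tube is disturbed (moved more than 30 mm) (distance of any of short_tube_a_mid, short_tube_b_mid from where it was at the start of the episode above 0.03 m).
It fails at once if another thing on the bench is disturbed (moved more than 30 mm) (distance of any of dish, forceps, jar, marker, wash_bottle from where it was at the start of the episode above 0.03 m).
It fails at once if the lid is slammed (closing faster than 2 rad/s) (velocity of joint lid below -2 rad/s).
It also fails if it takes over 59 s, if anything falls off the work surface, if the arm or the gripper's body presses on something with over 40 N, if the wrist force passes 120 N, or if a joint passes its speed limit or range.

ROBOT

A 6-joint arm with a two-finger parallel gripper is mounted at the origin on the work surface. World frame = base frame: x ahead of the robot, y to its left, z up, the work surface at z = 0. Lengths are in m, angles in rad, forces in N, time in s.
With the tool pointing down it reaches from about 0.3 to 0.85 m from the base axis. Payload 4.2 kg.
Tool frame: the origin (TCP) lies between the finger pads; the fingertips stand robot.tip_extent ahead of it and the grasp point (between the pads) lies 6 mm ahead of it (robot.tip_extent is the distance from the TCP to the fingertips, in m); x points along the fingers, y is the direction in which the jaws open and shut, and the axes are right-handed (so a half turn about x gives the same grasp; the last joint's range is limited). The gripper opens to 91 mm and grips with 3 to 60 N. Pads are 32 mm wide; open, the fingers measure 118 mm over their backs; the gripper's body (76 mm by 178 mm) begins 60 mm behind the grasp point.
Start: joints at [1.174, 0.32, 1.565, -0, 1.257, -0.02], TCP at [0.212, 0.535, 0.239] pointing down, gripper open.
Joint ranges: [-3.11, 3.11], [-0.84, 2.01], [0.21, 2.61], [-1.34, 4.49], [0.05, 2.63], [-2.56, 2.56]. Speed limits (rad/s): [2.57, 2.57, 3.14, 3.14, 3.14, 3.14].

INTERFACE

Orientations are given as a rotation vector (axis times angle).
In Python, from cell import robot gives the robot as it stands.
- The arm moves only by the tool move_arm, never from a script. Its argument "series" is one flat list of numbers, 7 for each row, row after row: the shift along the tool's x, y, z in units of 25 mm (1.0 is 25 mm), then the turn, a rotation vector about the tool's x, y, z in units of 0.15 rad (1.0 is 0.15 rad), then the opening, from 0 (shut) to 1 (fully open). A call has exactly 8 rows; each row shifts and turns the commanded pose from where the row before left it, along the tool's axes as they then stand; what a row does not reach is not made up. A row lasts 1/10 s, in which the tool goes at most 50 mm and 8.59 degrees, less where a joint would pass 70% of its speed; a pose out of reach is approached as far as the arm can. A call with a number of a shift or a turn outside -1 to 1 is refused whole. A call with a gripper value outside its range is refused whole. The fingers move at their own pace and stop on an object; "squeeze" is the grip in N (left out, the last holds). Time passes only in rows, so rows that do not move let the fingers close, or fill a call up. It gives the time, the measured TCP pose, the force and the opening at its end, in the units of the state.
- robot.state(): the state, without advancing time (a new reading comes with each control period).
- robot.camera(name): name is "side" or "top"; returns (picture, depth): 384x512x3 uint8, blue, green, red; 384x512 float32, m along the optical axis (not along the pixel's ray), 0 where there is no reading.
- robot.calibration(name): a dict with "fx", "fy", "cx", "cy" (pixels), "rvec" (rotation vector, rad) and "tvec" (3), from world to camera coordinates, as OpenCV has them. Camera axes: x right, y down, z forward; pixel columns grow to the right and rows downward; lengths in m; the calibration is good to about 2 mm. A picture is of the moment at which its call begins. calibration takes no time and is no camera call.
- robot.close_job(): hands the job in, once; it reports no verdict.
Trained networks look in the newest picture that a camera, given by its name, has taken for a name from the list of things; names that differ only in an ending like _2 or _b are one class to them, and where a whole thing is asked for, a point or a joint stands for the part that bears it (a point fixed in the world has none). Each returns a list of dicts, best first, with "confidence" (0 to 1); they miss things now and then, are a little off and sometimes report something else, mostly with a low value. They report only what shows in the picture. A call takes as long as a camera call. They do not tell look-alikes from the thing itself.
- robot.trace(camera, target): "region" (384x512 bool, what is visible of it) and "box" ([left, top, right, bottom] in pixels, round what is visible of it).
- robot.tip_of(camera, target): "at" ([column, row] in pixels: a listed point, or the origin of a listed thing).
The state is a dict: "t": time; "joint_positions": joint angles; "qd": joint speeds; "joint_torque": joint torques, N m; "position": TCP position; "orientation": TCP orientation; "force": force on the tool from outside, world axes, zero at the start; "torque": the same for the moment, N m; "grip_width": finger opening in m.
Only numpy, scipy, OpenCV 4.12 (cv2) and the standard library are available. Lean on these libraries where they do the work, as an engineer would, in place of code of your own. Each camera call takes 0.05 s, during which the arm holds its last target. There are 200 camera calls.

## Working session

There is one attempt and no reset: what is moved stays moved. The work goes in short steps, Python scripts to look and compute and a tool call to move; the robot and the scene stay as the last step left them, time stands still between calls to the robot, and variables do not carry over. Pictures are saved under pics/ and viewed, about 8 in all and at most 12, crops included, and the job is handed in when it is done.

Besides the shell and the picture viewer there is one more tool, called after ">>>" by a JSON object that holds its "name" and its "arguments". move_arm: Moves the arm, as the interface text tells. Its arguments: {"type":"object","properties":{"series":{"type":"array"},"squeeze":{"type":"number"}},"required":["series"]}

```bash
mkdir -p pics; ls; python3 - <<'E'
from cell import robot
import cv2,numpy as np
print(robot.state()); print(robot.tip_extent)
ims=[]
for c in("side","top"):
    im,d=robot.camera(c); np.savez(f"{c}0.npz",im=im,d=d); ims.append(im); k=robot.calibration(c); R=cv2.Rodrigues(np.array(k["rvec"]))[0]; print(c,k,-R.T@np.array(k["tvec"]))
    for n in("long_tube_mid","short_tube_a_mid","rack","case","lid_hinge","lid_center","wash_bottle","jar","dish","forceps","marker"):
        print(c,n,[(np.round(r["at"]).tolist(),round(r["confidence"],2)) for r in robot.tip_of(c,n)][:4])
    cv2.imwrite(f"pics/{c}0.png",im)
E
```

```text
pics
{'t': 0.0, 'joint_positions': array([ 1.17394382e+00,  3.20306695e-01,  1.56569049e+00, -5.94849074e-06,
        1.25738437e+00, -1.99879187e-02]), 'qd': array([ 8.91786145e-04, -9.44274355e-04,  6.90872470e-04,  4.62844982e-04,
        2.97755507e-05, -6.29633537e-05]), 'joint_torque': array([-2.08391881e-03, -4.12464809e+01, -2.31966877e+01,  7.26274517e-02,
        4.57011780e-02, -1.41608311e-04]), 'position': array([0.21141907, 0.53422246, 0.23810729]), 'orientation': array([ 0.29430277,  1.55086378, -0.29706732]), 'force': array([-0.90049108,  0.05661292,  0.06601783]), 'torque': array([ 0.03663064,  0.00684906, -0.04682469]), 'grip_width': 0.09115629796863645}
0.025
side {'fx': 400.9948515869507, 'fy': 400.9948515869507, 'cx': 257.0215240846964, 'cy': 194.1558005140912, 'rvec': array([ 0.2773291 , -2.70031103,  1.38209646]), 'tvec': array([0.55187837, 0.15424303, 1.06362094])} [0.3808388  0.86885625 0.74813152]
side long_tube_mid [([244.0, 238.0], 0.89), ([254.0, 224.0], 0.76)]
side short_tube_a_mid [([229.0, 263.0], 0.52), ([228.0, 170.0], 0.32)]
side rack [([214.0, 279.
[... 440 characters left out ...]
: 198.19493706756097, 'rvec': array([ 2.13766842, -2.16945051,  0.15033398]), 'tvec': array([0.0082942 , 0.56242074, 1.20078107])} [0.39589    0.00674524 1.26549858]
top long_tube_mid [([254.0, 192.0], 0.88), ([194.0, 194.0], 0.77)]
top short_tube_a_mid [([177.0, 190.0], 0.5)]
top rack [([182.0, 184.0], 0.78), ([326.0, 149.0], 0.41)]
top case [([331.0, 182.0], 0.6), ([182.0, 184.0], 0.33)]
top lid_hinge [([331.0, 150.0], 0.84), ([179.0, 187.0], 0.43)]
top lid_center [([336.0, 159.0], 0.65)]
top wash_bottle [([103.0, 192.0], 0.79)]
top jar [([102.0, 243.0], 0.75), ([338.0, 161.0], 0.49)]
top dish [([237.0, 138.0], 0.75)]
top forceps [([251.0, 263.0], 0.69)]
top marker [([416.0, 224.0], 0.64)]
```

View pics/side0.png

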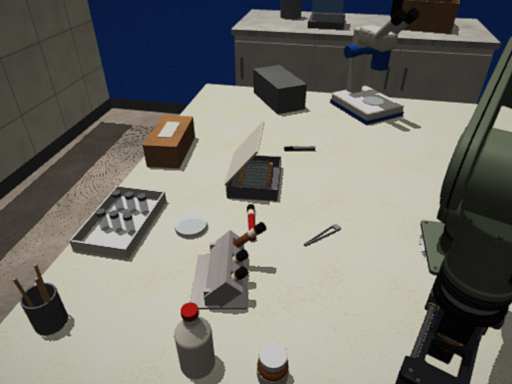

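View pics/top0.png

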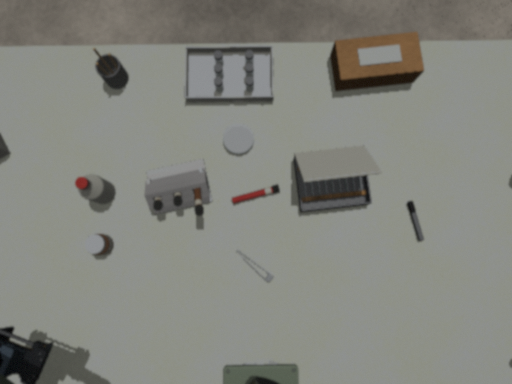

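Both pictures show the slide case with its lid up (top ~332,180) and the rack (top ~177,188). Look-alikes for the long tube: the red tube lying loose (top 254,194; side 251,222) is not meant. The amber one leaning in the rack's right-hand well (top 198,202; side 248,236) is. The short tubes are at top (158,205) and (178,200).

```bash
cat > h.py <<'E'
import cv2,numpy as np
from cell import robot
def cal(c):
    k=robot.calibration(c); return k,cv2.Rodrigues(np.array(k["rvec"]))[0],np.array(k["tvec"])
def cloud(c,d):
    k,R,t=cal(c); v,u=np.mgrid[:384,:512]
    P=np.stack([(u-k["cx"])/k["fx"]*d,(v-k["cy"])/k["fy"]*d,d],-1)
    return (P-t)@R
def proj(c,X):
    k,R,t=cal(c); p=np.asarray(X)@R.T+t
    return np.stack([k["fx"]*p[...,0]/p[...,2]+k["cx"],k["fy"]*p[...,1]/p[...,2]+k["cy"]],-1)
E
python3 - <<'E'
from h import *
z={c:np.load(c+"0.npz") for c in("side","top")}
C={c:cloud(c,z[c]["d"]) for c in z}
T=C["top"]
for n,b in dict(case=(285,140,385,220),rack=(140,155,215,220),dish=(220,125,255,155),red=(228,180,284,206),marker=(402,198,426,244),forc=(232,246,276,284),jar=(84,230,116,258),wash=(72,170,120,212)).items():
    P=T[b[1]:b[3],b[0]:b[2]].reshape(-1,3); P=P[P[:,2]>.006]; print(n,len(P),P.min(0).round(3),P.max(0).round(3))
# lid plane from side and top
P=T[150:182,296:380].reshape(-1,3);P=P[P[:,2]>.07]
for it in range(3):
    c=P.mean(0);n=np.linalg.svd(P-c)[2][2];n*=np.sign(n[2]);r=(P-c)@n;P=P[abs(r)<.006]
print("lid",len(P),c,n,"angle",np.arccos(n[2]),"yaw",np.arctan2(-n[1],-n[0]),r.std(),P[:,2].max())
for p in ((377,176),(301,181),(295,150),(361,147),(370,202),(301,211)):print(p,T[p[1],p[0]].round(3))
# tubes
for nm in("long_tube_mid","short_tube_a_mid","lid_center","rack"):
  for c in z:
    for r in robot.trace(c,nm)[:3]:
        Q=C[c][r["region"]]; Q=Q[Q[:,2]>.01]
        if len(Q)<5: continue
        m=Q.mean(0);a=np.linalg.svd(Q-m)[2]; print(nm,c,round(r["confidence"],2),r["box"],len(Q),m.round(3),a[0].round(2),a[2].round(2),Q.min(0).round(3),Q.max(0).round(3))
im=np.hstack([cv2.resize(z["top"]["im"][150:225,135:215],None,fx=5,fy=5,interpolation=2),cv2.resize(z["side"]["im"][195:270,210:290],None,fx=5,fy=5,interpolation=2)]);cv2.imwrite("pics/crop.png",im)
E
```

```text
case 3722 [ 0.396 -0.371  0.006] [0.731 0.007 1.265]
rack 2715 [0.396 0.007 0.006] [0.695 0.33  1.265]
dish 765 [0.396 0.007 0.006] [0.787 0.108 1.265]
red 364 [ 0.396 -0.072  0.006] [0.603 0.082 1.265]
marker 264 [ 0.396 -0.483  0.006] [0.561 0.007 1.265]
forc 148 [ 0.327 -0.047  0.006] [0.423 0.075 1.265]
jar 511 [0.396 0.007 0.006] [0.479 0.47  1.265]
wash 876 [0.396 0.007 0.006] [0.65  0.539 1.265]
lid 482 [ 0.63571993 -0.20991418  0.12986561] [0.79145589 0.07641552 0.60643074] angle 0.9192323264754105 yaw -3.0453404300902136 0.0010440119145290734 0.15429696521478597
(377, 176) [ 0.629 -0.353 -0.002]
(301, 181) [ 0.615 -0.128  0.008]
(295, 150) [ 0.71  -0.114 -0.001]
(361, 147) [ 0.702 -0.295  0.057]
(370, 202) [ 0.545 -0.315  0.051]
(301, 211) [ 0.524 -0.122  0.039]
long_tube_mid side 0.74 [230.7, 221.2, 268.9, 244.8] 298 [0.544 0.171 0.113] [ 0.21 -0.7  -0.68] [-0.64  0.43 -0.64] [0.381 0.143 0.071] [0.586 0.869 0.748]
long_tube_mid side 0.49 [247.5, 205.2, 259.4, 241.6] 183 [0.578 0.01  0.035] [-0.18  0.78  0.6 ] [-0.96 -0.27  0.05] [ 0.381 -0.063  0.011] [0.606 0.869 0.748]
l
[... 1172 characters left out ...]
45 0.168 0.11 ] [ 0.21 -0.7  -0.68] [-0.66  0.41 -0.63] [0.381 0.031 0.012] [0.586 0.869 0.748]
lid_center top 0.79 [295.0, 146.0, 378.3, 182.6] 2221 [ 0.641 -0.208  0.124] [ 0.41 -0.33 -0.85] [-0.91 -0.05 -0.42] [ 0.396 -0.311  0.014] [0.707 0.007 1.265]
rack side 0.95 [191.5, 230.7, 244.1, 314.8] 2367 [0.593 0.257 0.063] [-0.3   0.8   0.51] [-0.94 -0.17 -0.29] [0.381 0.139 0.01 ] [0.684 0.869 0.748]
rack side 0.29 [228.3, 262.6, 248.5, 284.3] 186 [0.546 0.277 0.089] [ 0.63  0.02 -0.78] [-0.64  0.58 -0.51] [0.528 0.216 0.01 ] [0.566 0.291 0.104]
rack top 0.91 [145.9, 160.0, 209.0, 215.1] 1772 [0.594 0.223 0.071] [-0.2  -0.22  0.95] [-0.94 -0.22 -0.25] [0.396 0.007 0.01 ] [0.681 0.32  1.265]
```

View pics/crop.png

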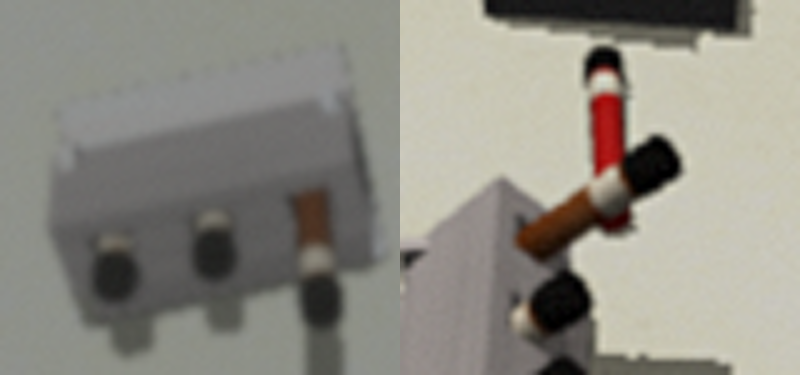

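The crop confirms the choice: an amber long tube with a paper band and a dark stopper, in the right-hand well. The red one lies on the bench behind it. Next I fit the tube, rack and case poses.

```bash
python3 - <<'E'
from h import *
from scipy.optimize import least_squares
z={c:np.load(c+"0.npz") for c in("side","top")}
C={};OK={}
for c in z: C[c]=cloud(c,z[c]["d"]); OK[c]=z[c]["d"]>0
# tube: points in 3D box
B=np.vstack([C[c][OK[c]] for c in z])
def box(P,lo,hi): return P[((P>lo)&(P<hi)).all(1)]
R_=box(B,(.45,.1,.012),(.72,.36,.2))
# rack front face: normal ~(-.7,.,.7)
# tube fit: axis tilt 45, unknown yaw & pos
Q=box(B,(.46,.12,.085),(.58,.20,.17))
print(len(Q),Q.min(0),Q.max(0))
def res(p,Q,r=.0103):
    a=np.array([-np.cos(p[2])*.7071,-np.sin(p[2])*.7071,.7071]); o=np.array([.545+p[0],p[1],.11]); 
    w=Q-o; s=w@a; d=np.linalg.norm(w-np.outer(s,a),axis=1)
    return d-np.where(s>p[3],.012,.010)
p=[0,.163,.1,.02]
for it in range(4):
    f=least_squares(lambda p:res(p,Q),p,loss="soft_l1",f_scale=.002);p=f.x; r=res(p,Q); Q2=Q[abs(r)<.006]
    Q=Q2
a=np.array([-np.cos(p[2])*.7071,-np.sin(p[2])*.7071,.7071]);o=np.array([.545+p[0],p[1],.11]);s=(Q-o)@a
print("tube yaw",p[2],"o",o,"a",a,len(Q),abs(res(p,Q)).mean(),"top s",np.percentile(s,[0,2,98,100]))
top=o+a*np.percentile(s,99.5);print("stopper end",top,"mid",top-.07*a)
# rack yaw: top ridge, z near .09
K=R_[(R_[:,2]>.086)&(R_[:,2]<.094)&(R_[:,0]>.57)]
r=cv2.minAreaRect((K[:,:2]*1000).astype(np.float32));print("ridge",len(K),r)
# short stoppers
for lo,hi in(((.5,.2,.09),(.58,.245,.14)),((.49,.25,.09),(.57,.31,.14))):
    S=box(B,lo,hi);print("short",len(S),S.mean(0),S.min(0),S.max(0))
# lid
L=box(B,(.5,-.36,.045),(.76,-.08,.25)); n=np.array([.791,.076,.606]);c0=np.array([.6357,-.2099,.1299])
m=abs((L-c0)@n)<.005; L=L[m]; c=L.mean(0); n=np.linalg.svd(L-c)[2][2]; n*=np.sign(n[2])
yw=np.arctan2(n[1],n[0]);ex=np.array([np.cos(yw),np.sin(yw),0]);ey=np.array([-np.sin(yw),np.cos(yw),0]);th=np.arccos(n[2])
down=np.cross(n,ey); u=(L-c)@down; v=L@ey
print("lid n",n,"th",th,"yaw",yw,"c",c,"u",np.percentile(u,[0,1,99,100]),"v",np.percentile(v,[0,1,99,100]),"down",down,"ex",L@ex@np.ones(len(L))/len(L), "ztop",L[:,2].max())
top=L[L[:,2]>np.percentile(L[:,2],90)];print("top edge",top.mean(0),top.min(0),top.max(0))
# case rim z~.045
K=box(B,(.48,-.36,.04),(.62,-.08,.05));r=cv2.minAreaRect((K[:,:2]*1000).astype(np.float32));print("rim",len(K),r)
E
```

```text
461 [0.50858568 0.14236111 0.08515621] [0.5789785  0.19995135 0.14141708]
tube yaw 0.2203366538271389 o [0.53919636 0.1587658  0.11      ] a [-0.6900051  -0.15454247  0.7071    ] 437 0.0014179241311722108 top s [-0.04555002 -0.04359884  0.03336258  0.03534012]
stopper end [0.51555211 0.15347012 0.13423003] mid [0.56385247 0.1642881  0.08473303]
ridge 569 ((580.603515625, 223.8190155029297), (34.27006149291992, 171.63153076171875), 7.183494567871094)
short 160 [0.55240707 0.2196777  0.09620335] [0.53903553 0.20565643 0.09001366] [0.57927974 0.24175879 0.10441293]
short 194 [0.54390634 0.27568625 0.0957557 ] [0.52702757 0.2580555  0.09003237] [0.56999245 0.3078672  0.10627769]
lid n [0.77321192 0.07907929 0.62919773] th 0.8902757409558693 yaw 0.10191938872172669 c [ 0.64357685 -0.20432336  0.1197373 ] u [-0.08853906 -0.08414221  0.07342459  0.07746876] v [-0.37696529 -0.37103114 -0.17301046 -0.17039865] down [-0.62593264 -0.06401648  0.77724527] ex 0.619448666711451 ztop 0.18065020458419118
top edge [ 0.60000353 -0.21334559  0.17369947] [ 0.58758762 -0.31336945  0.16947098] [ 0.61409088 -0.11262649  0.1806502 ]
rim 365 ((579.253173828125, -214.78273010253906), (94.69408416748047, 205.0194549560547), 4.569497585296631)
```

```bash
cat >> h.py <<'E'
from scipy.spatial.transform import Rotation as Ro
def tool(yaw,tilt=0,flip=1):
    "tool x down (tilted forward by tilt), y = jaw along horizontal"
    x=Ro.from_euler('z',yaw).apply([np.sin(tilt),0,-np.cos(tilt)]); y=flip*Ro.from_euler('z',yaw).apply([0,1,0.])
    return Ro.from_matrix(np.stack([x,y,np.cross(x,y)],1))
def plan(p,R,n,g,start=None):
    s=robot.state(); P,Q=start or (np.array(s["position"]),Ro.from_rotvec(s["orientation"]))
    p=np.array(p,float); w=(Q.inv()*R).as_rotvec()/n; d=(p-P)/n
    for i in range(n):
        t=Q.inv().apply(d); print(", ".join(f"{v:.2f}" for v in [*(t/.025),*(w/.15),g])); P=P+d; Q=Q*Ro.from_rotvec(w)
    print("left per row max",abs(t/.025).max(),abs(w/.15).max()); return P,Q
E
python3 - <<'E'
from h import *
s=robot.state();print(Ro.from_rotvec(s["orientation"]).as_matrix().round(2))
for f in(1,-1): print(f,((Ro.from_rotvec(s["orientation"])).inv()*tool(.1,0,f)).as_rotvec())
plan((.625,-.205,.25),tool(.1,0,1),40,0)
E
```

```text
[[ 0.    0.37  0.93]
 [ 0.    0.93 -0.37]
 [-1.    0.    0.  ]]
1 [-4.76833941e-01  3.24706946e-05 -7.72973132e-05]
-1 [ 2.66475871e+00 -1.04986154e-04 -4.41020936e-05]
-0.01, -0.54, 0.66, -0.08, 0.00, -0.00, 0.00
-0.01, -0.54, 0.65, -0.08, 0.00, -0.00, 0.00
-0.01, -0.55, 0.64, -0.08, 0.00, -0.00, 0.00
-0.01, -0.56, 0.64, -0.08, 0.00, -0.00, 0.00
-0.01, -0.57, 0.63, -0.08, 0.00, -0.00, 0.00
-0.01, -0.57, 0.62, -0.08, 0.00, -0.00, 0.00
-0.01, -0.58, 0.62, -0.08, 0.00, -0.00, 0.00
-0.01, -0.59, 0.61, -0.08, 0.00, -0.00, 0.00
-0.01, -0.60, 0.60, -0.08, 0.00, -0.00, 0.00
-0.01, -0.60, 0.60, -0.08, 0.00, -0.00, 0.00
-0.01, -0.61, 0.59, -0.08, 0.00, -0.00, 0.00
-0.01, -0.62, 0.58, -0.08, 0.00, -0.00, 0.00
-0.01, -0.62, 0.57, -0.08, 0.00, -0.00, 0.00
-0.01, -0.63, 0.57, -0.08, 0.00, -0.00, 0.00
-0.01, -0.64, 0.56, -0.08, 0.00, -0.00, 0.00
-0.01, -0.64, 0.55, -0.08, 0.00, -0.00, 0.00
-0.01, -0.65, 0.54, -0.08, 0.00, -0.00, 0.00
-0.01, -0.66, 0.54, -0.08, 0.00, -0.00, 0.00
-0.01, -0.66, 0.53, -0.08, 0.00, -0.00, 0.00
-0.01, -0.67, 0.52, -0.08, 0.00, -0.00, 0.00
-0.01, -0.68, 0.51, -0.08, 0.00
[... 224 characters left out ...]
0, -0.00, 0.00
-0.01, -0.71, 0.46, -0.08, 0.00, -0.00, 0.00
-0.01, -0.72, 0.45, -0.08, 0.00, -0.00, 0.00
-0.01, -0.72, 0.44, -0.08, 0.00, -0.00, 0.00
-0.01, -0.73, 0.44, -0.08, 0.00, -0.00, 0.00
-0.01, -0.73, 0.43, -0.08, 0.00, -0.00, 0.00
-0.01, -0.74, 0.42, -0.08, 0.00, -0.00, 0.00
-0.01, -0.74, 0.41, -0.08, 0.00, -0.00, 0.00
-0.01, -0.75, 0.40, -0.08, 0.00, -0.00, 0.00
-0.01, -0.75, 0.39, -0.08, 0.00, -0.00, 0.00
-0.01, -0.76, 0.38, -0.08, 0.00, -0.00, 0.00
-0.01, -0.76, 0.37, -0.08, 0.00, -0.00, 0.00
-0.01, -0.76, 0.37, -0.08, 0.00, -0.00, 0.00
-0.01, -0.77, 0.36, -0.08, 0.00, -0.00, 0.00
-0.01, -0.77, 0.35, -0.08, 0.00, -0.00, 0.00
left per row max 0.7731655952823736 0.07947232342425636
```

>>> {"name": "move_arm", "arguments": {"series": [-0.2, -0.6, 0.6, -0.4, 0, 0, 0, -0.2, -0.6, 0.6, -0.4, 0, 0, 0, -0.2, -0.6, 0.6, -0.4, 0, 0, 0, -0.2, -0.6, 0.6, -0.4, 0, 0, 0, 0, -0.8, 0.5, -0.4, 0, 0, 0, 0, -0.8, 0.5, -0.4, 0, 0, 0, 0, -0.8, 0.5, -0.4, 0, 0, 0, 0, -0.8, 0.5, -0.4, 0, 0, 0], "squeeze": 20}}

```text
t: 2.4
position: [0.2984, 0.3774, 0.2591]
orientation: [-0.083, 1.569, 0.083]
force: [-0.1, -0.5, -0.3]
grip_width: 0.0303
```

>>> {"name": "move_arm", "arguments": {"series": [0, -1, 0.3, 0, 0, 0, 0, 0, -1, 0.3, 0, 0, 0, 0, 0, -1, 0.3, 0, 0, 0, 0, 0, -1, 0.3, 0, 0, 0, 0, 0, -1, 0.3, 0, 0, 0, 0, 0, -1, 0.3, 0, 0, 0, 0, 0, -1, 0.3, 0, 0, 0, 0, 0, -1, 0.3, 0, 0, 0, 0]}}

```text
t: 3.2
position: [0.3787, 0.1845, 0.2591]
orientation: [-0.081, 1.569, 0.081]
force: [0.0, 0.1, 0.8]
grip_width: 0.0005
```

>>> {"name": "move_arm", "arguments": {"series": [0, -1, 0.3, 0, 0, 0, 0, 0, -1, 0.3, 0, 0, 0, 0, 0, -1, 0.3, 0, 0, 0, 0, 0, -1, 0.3, 0, 0, 0, 0, 0, -1, 0.3, 0, 0, 0, 0, 0, -1, 0.3, 0, 0, 0, 0, 0, -1, 0.3, 0, 0, 0, 0, 0, -1, 0.3, 0, 0, 0, 0]}}

```text
t: 4.0
position: [0.459, -0.0083, 0.2591]
orientation: [-0.081, 1.569, 0.081]
force: [0.7, 0.2, 0.4]
grip_width: 0.0004
```

>>> {"name": "move_arm", "arguments": {"series": [0, -1, 0.75, 0, 0, 0, 0, 0, -1, 0.75, 0, 0, 0, 0, 0, -1, 0.75, 0, 0, 0, 0, 0, -1, 0.75, 0, 0, 0, 0, 0, -1, 0.75, 0, 0, 0, 0, 0, -1, 0.75, 0, 0, 0, 0, 0, -1, 0.75, 0, 0, 0, 0, 0, -1, 0.75, 0, 0, 0, 0]}}

```text
t: 4.8
position: [0.6293, -0.1918, 0.2588]
orientation: [-0.081, 1.569, 0.081]
force: [1.0, -0.2, 0.5]
grip_width: 0.0002
```

>>> {"name": "move_arm", "arguments": {"series": [0.5, -0.3, 0, 0, 0, 0, 0, 0.5, -0.3, 0, 0, 0, 0, 0, 0.5, 0, 0, 0, 0, 0, 0, 0.3, 0, 0, 0, 0, 0, 0, 0.3, 0, 0, 0, 0, 0, 0, 0.2, 0, 0, 0, 0, 0, 0, 0, 0, 0, 0, 0, 0, 0, 0, 0, 0, 0, 0, 0, 0]}}

```text
t: 5.6
position: [0.6302, -0.2054, 0.2019]
orientation: [-0.081, 1.569, 0.081]
force: [-0.6, -0.5, 0.9]
grip_width: 0.0006
```

```bash
python3 - <<'E'
from h import *
a=robot.camera("side")[0];b=robot.camera("top")[0]
cv2.imwrite("pics/p4.png",np.hstack([cv2.resize(a[90:230,180:320],(400,400),interpolation=2),cv2.resize(b[100:240,270:410],(400,400),interpolation=2)]))
print(robot.state()["position"],robot.state()["force"])
E
```

```text
[ 0.63038327 -0.20564221  0.20206221] [-1.22169817  0.45083698 -0.51401328]
```

View pics/p4.png

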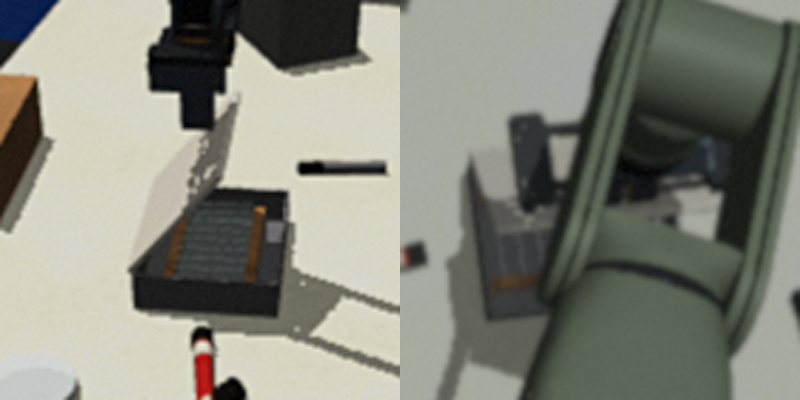

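The closed tips stand just above the lid's outer face, near its free edge. Next I push the lid down along its arc.

>>> {"name": "move_arm", "arguments": {"series": [0.25, 0, 0, 0, 0, 0, 0, 0.25, 0, 0, 0, 0, 0, 0, 0.25, 0, 0, 0, 0, 0, 0, 0.25, 0, 0, 0, 0, 0, 0, 0.12, 0, -0.15, 0, 0, 0, 0, 0.12, 0, -0.15, 0, 0, 0, 0, 0.13, 0, -0.15, 0, 0, 0, 0, 0.13, 0, -0.15, 0, 0, 0, 0]}}

```text
t: 6.5
position: [0.6149, -0.2073, 0.1638]
orientation: [-0.081, 1.569, 0.081]
force: [1.2, 0.5, 0.2]
grip_width: 0.0005
```

>>> {"name": "move_arm", "arguments": {"series": [0.15, 0, -0.15, 0, 0, 0, 0, 0.15, 0, -0.15, 0, 0, 0, 0, 0.17, 0, -0.15, 0, 0, 0, 0, 0.18, 0, -0.14, 0, 0, 0, 0, 0.18, 0, -0.14, 0, 0, 0, 0, 0.2, 0, -0.12, 0, 0, 0, 0, 0.2, 0, -0.12, 0, 0, 0, 0, 0.2, 0, -0.12, 0, 0, 0, 0]}}

```text
t: 7.3
position: [0.5878, -0.21, 0.1277]
orientation: [-0.081, 1.569, 0.081]
force: [0.1, 0.7, 0.9]
grip_width: 0.0005
```

```bash
python3 - <<'E'
from h import *
a,d=robot.camera("side")
cv2.imwrite("pics/p5.png",cv2.resize(a[90:230,180:320],(420,420),interpolation=2))
print(robot.state()["position"],robot.state()["force"])
E
```

```text
[ 0.58672584 -0.20986278  0.1267589 ] [-0.2717219   0.42368752 -0.90564845]
```

View pics/p5.png

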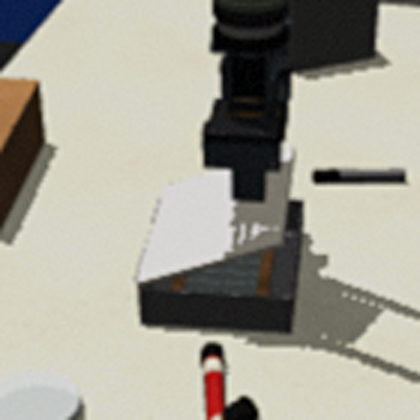

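The lid has followed the tips (at 247,198 in the crop) down to about 0.4 rad. I keep going.

>>> {"name": "move_arm", "arguments": {"series": [0.22, 0, -0.07, 0, 0, 0, 0, 0.24, 0, -0.07, 0, 0, 0, 0, 0.25, 0, -0.07, 0, 0, 0, 0, 0.25, 0, -0.07, 0, 0, 0, 0, 0.25, 0, -0.06, 0, 0, 0, 0, 0.25, 0, -0.06, 0, 0, 0, 0, 0.25, 0, -0.06, 0, 0, 0, 0, 0.2, 0, 0, 0, 0, 0, 0]}}

```text
t: 8.15
position: [0.5763, -0.2112, 0.0798]
orientation: [-0.081, 1.57, 0.081]
force: [-0.6, 0.7, 0.1]
grip_width: 0.0002
```

>>> {"name": "move_arm", "arguments": {"series": [0.1, 0, 0, 0, 0, 0, 0, 0.1, 0, 0, 0, 0, 0, 0, 0.1, 0, 0, 0, 0, 0, 0, 0, 0, 0, 0, 0, 0, 0, 0, 0, 0, 0, 0, 0, 0, 0, 0, 0, 0, 0, 0, 0, 0, 0, 0, 0, 0, 0, 0, 0, 0, 0, 0, 0, 0, 0]}}

```text
t: 8.95
position: [0.5763, -0.2111, 0.0784]
orientation: [-0.082, 1.568, 0.081]
force: [-10.0, 3.1, 30.8]
grip_width: 0.0002
```

The 31 N reaction, with the tip at 53 mm, means the lid is shut. Next I retreat, partly open the fingers, look and plan the tube grasp.

>>> {"name": "move_arm", "arguments": {"series": [-0.3, 0, 0, 0, 0, 0, 0, -0.8, 0, 0, 0, 0, 0, 0.3, -1, 0, 0, 0, 0, 0, 0.55, -1, 0, 0, 0, 0, 0, 0.55, -1, 0, 0, 0, 0, 0, 0.55, -1, 0.5, -0.5, 0, 0, 0, 0.55, -1, 1, -0.5, 0, 0, 0, 0.55, -0.8, 1, -0.5, 0, 0, 0, 0.55]}}

```text
t: 9.75
position: [0.5326, -0.1526, 0.2465]
orientation: [-0.08, 1.568, 0.08]
force: [0.4, 0.6, 0.2]
grip_width: 0.0501
```

>>> {"name": "move_arm", "arguments": {"series": [0, 1, -0.2, 0, 0, 0, 0.55, 0, 1, -0.2, 0, 0, 0, 0.55, 0, 1, -0.2, 0, 0, 0, 0.55, 0, 1, -0.2, 0, 0, 0, 0.55, 0, 1, -0.2, 0, 0, 0, 0.55, 0, 1, -0.2, 0, 0, 0, 0.55, 0, 1, 0, 0, 0, 0, 0.55, 0, 1, 0, 0, 0, 0, 0.55]}}

```text
t: 10.55
position: [0.4821, 0.0439, 0.2453]
orientation: [-0.081, 1.569, 0.081]
force: [0.1, -0.5, -0.8]
grip_width: 0.0505
```

```bash
python3 - <<'E'
from h import *
from scipy.optimize import least_squares
B=[];ims=[]
for c in("side","top"):
    im,d=robot.camera(c);ims.append(im);B.append(cloud(c,d)[d>0])
B=np.vstack(B)
def box(P,lo,hi): return P[((P>lo)&(P<hi)).all(1)]
L=box(B,(.5,-.33,.03),(.7,-.1,.15)); print("lid z",np.percentile(L[:,2],[5,50,95,100]))
m=box(B,(.5,-.33,.05),(.72,-.09,.06)); print("lid rect",cv2.minAreaRect((m[:,:2]*1000).astype(np.float32)))
R=box(B,(.45,.1,.012),(.72,.36,.15))
K=R[(R[:,2]>.086)&(R[:,2]<.094)&(R[:,0]>.575)];A=np.polyfit(K[:,1],K[:,0],1);print("ridge rect",cv2.minAreaRect((K[:,:2]*1000).astype(np.float32)))
yaw=.13
Q=box(B,(.46,.12,.085),(.575,.20,.17))
def res(p,Q):
    a=np.array([-np.cos(yaw),-np.sin(yaw),1])*.7071;o=np.array([.54+p[0],.16+p[1],.11+p[0]])
    w=Q-o;s=w@a;return np.linalg.norm(w-np.outer(s,a),axis=1)-np.where(s>.015,.012,.010)
p=[0,0]
for it in range(4):
    p=least_squares(lambda p:res(p,Q),p,loss="soft_l1",f_scale=.002).x;Q=Q[abs(res(p,Q))<.006]
a=np.array([-np.cos(yaw),-np.sin(yaw),1])*.7071;o=np.array([.54+p[0],.16+p[1],.11+p[0]]);s=np.percentile((Q-o)@a,99.5)
mid=o+a*(s-.07);print(len(Q),abs(res(p,Q)).mean(),"mid",mid,"end",o+a*s)
gp=mid+.022*a;print("grasp",gp)
S=robot.state();print(S["position"],S["force"],S["grip_width"])
np.save("mid.npy",mid)
P=plan((gp[0],gp[1],.26),tool(yaw),16,.55)
E
```

```text
lid z [0.0454291  0.05426793 0.05781734 0.0621574 ]
lid rect ((615.6583862304688, -210.8280029296875), (165.46461486816406, 205.74258422851562), 5.778738975524902)
ridge rect ((584.07080078125, 221.38095092773438), (28.546226501464844, 161.7273712158203), 6.179518699645996)
256 0.0016787070560432124 mid [0.56498007 0.16226562 0.08444739] end [0.51590073 0.15584912 0.13394439]
grasp [0.54955513 0.160249   0.10000359]
[0.48200168 0.04511162 0.24530337] [ 0.51250698 -0.98615501  0.51251481] 0.05037009369094848
-0.04, 0.27, 0.20, -0.01, -0.00, -0.00, 0.55
-0.04, 0.27, 0.20, -0.01, -0.00, -0.00, 0.55
-0.04, 0.27, 0.20, -0.01, -0.00, -0.00, 0.55
-0.04, 0.27, 0.20, -0.01, -0.00, -0.00, 0.55
-0.04, 0.27, 0.20, -0.01, -0.00, -0.00, 0.55
-0.04, 0.27, 0.20, -0.01, -0.00, -0.00, 0.55
-0.04, 0.27, 0.20, -0.01, -0.00, -0.00, 0.55
-0.04, 0.27, 0.20, -0.01, -0.00, -0.00, 0.55
-0.04, 0.27, 0.20, -0.01, -0.00, -0.00, 0.55
-0.04, 0.27, 0.20, -0.01, -0.00, -0.00, 0.55
-0.04, 0.27, 0.20, -0.01, -0.00, -0.00, 0.55
-0.04, 0.27, 0.20, -0.01, -0.00, -0.00, 0.55
-0.04, 0.26, 0.20, -0.01, -0.00, -0.00, 0.55
-0.04, 0.26, 0.20, -0.01, -0.00, -0.00, 0.55
-0.04, 0.26, 0.20, -0.01, -0.00, -0.00, 0.55
-0.04, 0.26, 0.20, -0.01, -0.00, -0.00, 0.55
left per row max 0.26382641227626524 0.00985553992136136
```

>>> {"name": "move_arm", "arguments": {"series": [0, 0.6, 0.4, -0.04, 0, 0, 0.55, 0, 0.6, 0.4, -0.04, 0, 0, 0.55, 0, 0.6, 0.4, -0.04, 0, 0, 0.55, 0, 0.6, 0.4, -0.04, 0, 0, 0.55, 0.4, 0.6, 0.4, 0, 0, 0, 0.55, 0.6, 0.6, 0.4, 0, 0, 0, 0.55, 0.6, 0.65, 0.8, 0, 0, 0, 0.55, 0.6, 0, 0, 0, 0, 0, 0.55]}}

```text
t: 11.45
position: [0.5509, 0.1607, 0.1881]
orientation: [-0.101, 1.568, 0.102]
force: [-0.3, -0.8, -0.2]
grip_width: 0.0501
```

```bash
python3 - <<'E'
from h import *
a=robot.camera("side")[0];b=robot.camera("top")[0]
S=robot.state();p=S["position"];R=Ro.from_rotvec(S["orientation"]);mid=np.load("mid.npy");ax=np.array([-.701,-.0917,.7071])
print(p,R.inv().apply(mid+.022*ax-p)/.025,S["grip_width"])
for c,im in(("side",a),("top",b)):
    for s,col in((.07,(0,255,0)),(.022,(255,0,255)),(-.015,(255,255,0))):
        q=proj(c,mid+s*ax); cv2.circle(im,tuple(np.round(q).astype(int)),1,col,-1)
cv2.imwrite("pics/p6.png",np.hstack([cv2.resize(a[170:290,190:310],(400,400),interpolation=2),cv2.resize(b[140:240,140:240],(400,400),interpolation=2)]))
E
```

```text
[0.54784557 0.15865746 0.18655603] [3.4614102  0.05767614 0.10085719] 0.05029341427105691
```

View pics/p6.png

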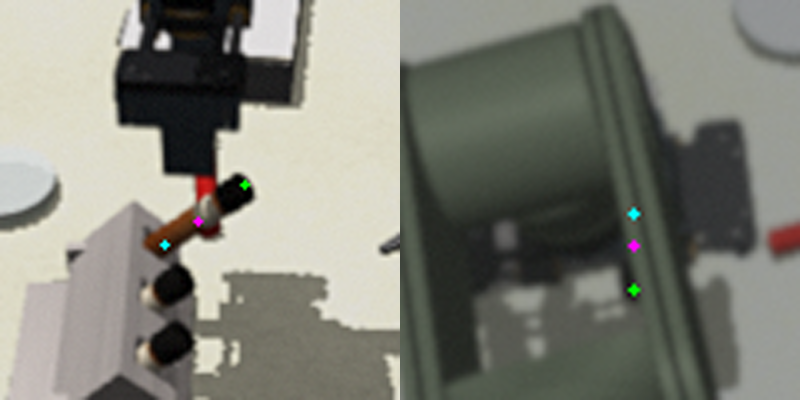

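The projected axis points lie on the amber tube in the side view, and the fingers stand above it. I descend and close.

>>> {"name": "move_arm", "arguments": {"series": [0.6, 0.05, 0.1, 0, 0, 0, 0.55, 0.6, 0, 0, 0, 0, 0, 0.55, 0.6, 0, 0, 0, 0, 0, 0.55, 0.6, 0, 0, 0, 0, 0, 0.55, 0.5, 0, 0, 0, 0, 0, 0.55, 0.3, 0, 0, 0, 0, 0, 0.55, 0, 0, 0, 0, 0, 0, 0.55, 0, 0, 0, 0, 0, 0, 0.2], "squeeze": 20}}

```text
t: 12.35
position: [0.5519, 0.1597, 0.1108]
orientation: [-0.1, 1.568, 0.1]
force: [-0.0, -0.4, 0.1]
grip_width: 0.0445
```

>>> {"name": "move_arm", "arguments": {"series": [0, 0, 0, 0, 0, 0, 0, 0, 0, 0, 0, 0, 0, 0, 0, 0, 0, 0, 0, 0, 0, 0, 0, 0, 0, 0, 0, 0, 0, 0, 0, 0, 0, 0, 0, 0, 0, 0, 0, 0, 0, 0, 0, 0, 0, 0, 0, 0, 0, 0, 0, 0, 0, 0, 0, 0]}}

```text
t: 13.15
position: [0.5518, 0.1605, 0.1108]
orientation: [-0.099, 1.568, 0.101]
force: [-0.9, 5.5, 2.1]
grip_width: 0.0204
```

```bash
python3 - <<'E'
from h import *
S=robot.state();R=Ro.from_rotvec(S["orientation"]);ax=np.array([-.701,-.0917,.7071])
print(S["position"],S["force"],S["torque"],S["grip_width"],"axis in tool",R.inv().apply(ax),R.inv().apply([0,0,1]))
E
```

```text
[0.55178927 0.16053074 0.11083574] [-0.90093926  5.4827834   2.05734585] [1.32359932 0.12400076 0.26660373] 0.020434978096963867 axis in tool [-0.70784843 -0.00082647 -0.7062225 ] [-0.99999806  0.00166356  0.00105588]
```

>>> {"name": "move_arm", "arguments": {"series": [-0.2, 0, -0.2, 0, 0, 0, 0, -0.3, 0, -0.3, 0, 0, 0, 0, -0.4, 0, -0.4, 0, 0, 0, 0, -0.4, 0, -0.4, 0, 0, 0, 0, -0.4, 0, -0.4, 0, 0, 0, 0, -0.5, 0, -0.5, 0, 0, 0, 0, -0.5, 0, -0.5, 0, 0, 0, 0, -0.5, 0, -0.5, 0, 0, 0, 0]}}

```text
t: 13.95
position: [0.4707, 0.148, 0.1915]
orientation: [-0.101, 1.569, 0.098]
force: [0.5, 0.5, -0.7]
grip_width: 0.0198
```

```bash
python3 - <<'E'
from h import *
a=robot.camera("side")[0]
S=robot.state();print(S["position"],S["force"],S["grip_width"])
cv2.imwrite("pics/p7.png",cv2.resize(a[150:300,180:330],(450,450),interpolation=2))
P=plan((.605,-.205,.26),tool(.11,np.pi/4),24,0)
E
```

```text
[0.46967533 0.14804853 0.19338085] [-2.24138211 -0.39556493  0.29472968] 0.01962258615400471
-0.11, -0.61, 0.15, 0.00, -0.22, -0.00, 0.00
-0.10, -0.61, 0.15, 0.00, -0.22, -0.00, 0.00
-0.10, -0.61, 0.16, 0.00, -0.22, -0.00, 0.00
-0.09, -0.61, 0.16, 0.00, -0.22, -0.00, 0.00
-0.09, -0.61, 0.16, 0.00, -0.22, -0.00, 0.00
-0.08, -0.61, 0.17, 0.00, -0.22, -0.00, 0.00
-0.08, -0.61, 0.17, 0.00, -0.22, -0.00, 0.00
-0.07, -0.61, 0.17, 0.00, -0.22, -0.00, 0.00
-0.07, -0.61, 0.18, 0.00, -0.22, -0.00, 0.00
-0.06, -0.61, 0.18, 0.00, -0.22, -0.00, 0.00
-0.05, -0.61, 0.18, 0.00, -0.22, -0.00, 0.00
-0.05, -0.61, 0.18, 0.00, -0.22, -0.00, 0.00
-0.04, -0.61, 0.18, 0.00, -0.22, -0.00, 0.00
-0.04, -0.61, 0.19, 0.00, -0.22, -0.00, 0.00
-0.03, -0.61, 0.19, 0.00, -0.22, -0.00, 0.00
-0.02, -0.61, 0.19, 0.00, -0.22, -0.00, 0.00
-0.02, -0.61, 0.19, 0.00, -0.22, -0.00, 0.00
-0.01, -0.61, 0.19, 0.00, -0.22, -0.00, 0.00
-0.00, -0.61, 0.19, 0.00, -0.22, -0.00, 0.00
0.00, -0.61, 0.19, 0.00, -0.22, -0.00, 0.00
0.01, -0.61, 0.19, 0.00, -0.22, -0.00, 0.00
0.02, -0.61, 0.19, 0.00, -0.22, -0.00, 0.00
0.02, -0.61, 0.19, 0.00, -0.22, -0.00, 0.00
0.03, -0.61, 0.19, 0.00, -0.22, -0.00, 0.00
left per row max 0.6097586809731955 0.21804343956603991
```

View pics/p7.png

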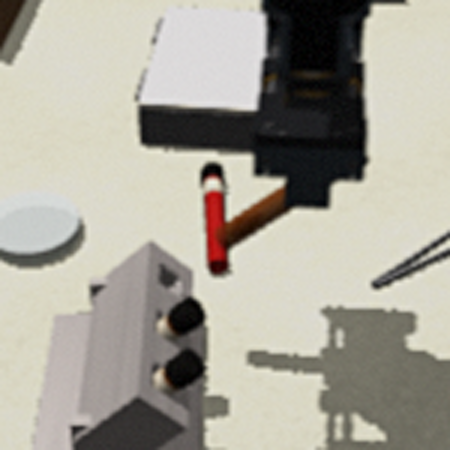

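The tube is out of its well: it hangs in the fingers at about 45°, and its former well (crop 170,275) is empty. The lid is shut and the short tubes are in place. I now carry it over the lid while tilting the tool 45°.

>>> {"name": "move_arm", "arguments": {"series": [-0.1, -0.6, 0.1, 0, -0.3, 0, 0, -0.1, -0.9, 0.15, 0, -0.3, 0, 0, -0.1, -1, 0.15, 0, -0.3, 0, 0, -0.1, -1, 0.15, 0, -0.3, 0, 0, -0.1, -1, 0.15, 0, -0.3, 0, 0, -0.1, -1, 0.15, 0, -0.3, 0, 0, -0.1, -1, 0.15, 0, -0.3, 0, 0, -0.1, -1, 0.15, 0, -0.3, 0, 0]}}

```text
t: 14.8
position: [0.5201, -0.0349, 0.215]
orientation: [-0.078, 1.208, 0.111]
force: [0.6, -0.4, 0.2]
grip_width: 0.0195
```

>>> {"name": "move_arm", "arguments": {"series": [0, -1, 0.2, 0, -0.4, 0, 0, 0, -1, 0.2, 0, -0.4, 0, 0, 0, -1, 0.2, 0, -0.4, 0, 0, 0, -1, 0.2, 0, -0.4, 0, 0, 0, -1, 0.2, 0, -0.4, 0, 0, 0, -1, 0.2, 0, -0.4, 0, 0, 0, -0.8, 0.1, 0, -0.3, 0, 0, 0, -0.4, 0.1, 0, -0.2, 0, 0]}}

```text
t: 15.6
position: [0.5957, -0.1719, 0.2748]
orientation: [-0.054, 0.862, 0.043]
force: [-0.2, 0.2, -1.6]
grip_width: 0.0196
```

```bash
python3 - <<'E'
from h import *
S=robot.state();R=Ro.from_rotvec(S["orientation"]);print(S["position"],S["force"],S["grip_width"],R.as_matrix().round(3))
print("mid est",S["position"]+R.apply([.006,0,0])+R.apply([.7071,0,.7071])*.025, "axis",R.apply([-.7071,0,-.7071]))
plan((.585,-.21,.23),tool(.11,np.pi/4),8,0)
a,d=robot.camera("side");cv2.imwrite("pics/p8.png",cv2.resize(a[70:270,150:350],(500,500),interpolation=2))
E
```

```text
[ 0.59572873 -0.17185826  0.27484896] [-0.23295677  0.23335704 -1.5594625 ] 0.01964869957516167 [[ 0.65  -0.06   0.757]
 [ 0.016  0.998  0.065]
 [-0.76  -0.03   0.65 ]]
mid est [ 0.62451311 -0.17032197  0.26835146] axis [-0.99531428 -0.05750573  0.0776106 ]
0.13, -0.18, -0.20, -0.01, -0.07, 0.05, 0.00
0.13, -0.18, -0.20, -0.01, -0.07, 0.05, 0.00
0.13, -0.18, -0.20, -0.01, -0.07, 0.05, 0.00
0.12, -0.18, -0.20, -0.01, -0.07, 0.05, 0.00
0.12, -0.18, -0.21, -0.01, -0.07, 0.05, 0.00
0.12, -0.18, -0.21, -0.01, -0.07, 0.05, 0.00
0.11, -0.18, -0.21, -0.01, -0.07, 0.05, 0.00
0.11, -0.18, -0.21, -0.01, -0.07, 0.05, 0.00
left per row max 0.20963675256042008 0.06537100260563637
```

View pics/p8.png

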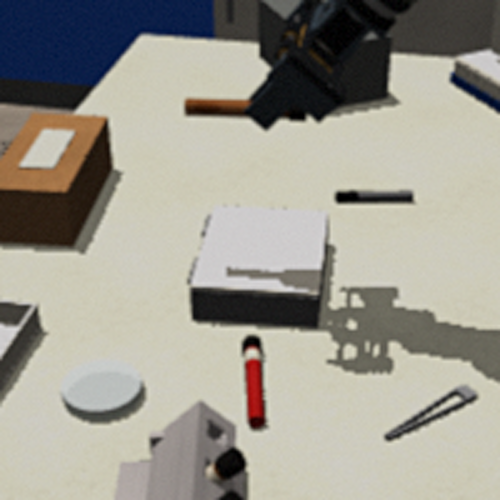

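The tube is nearly level and the lid is shut (250,250 in the crop). One small correction centres and lowers it, then I settle and check.

>>> {"name": "move_arm", "arguments": {"series": [0.15, -0.2, -0.2, 0, -0.1, 0.05, 0, 0.15, -0.2, -0.2, 0, -0.1, 0.05, 0, 0.15, -0.2, -0.2, 0, -0.1, 0.05, 0, 0.15, -0.2, -0.2, 0, -0.1, 0.05, 0, 0.15, -0.2, -0.2, 0, -0.1, 0.05, 0, 0.1, -0.2, -0.2, 0, 0, 0.05, 0, 0.1, -0.2, -0.2, 0, 0, 0, 0, 0.1, -0.1, -0.2, 0, 0, 0, 0]}}

```text
t: 16.45
position: [0.6028, -0.1815, 0.2617]
orientation: [-0.027, 0.867, 0.023]
force: [-0.4, 0.1, -0.9]
grip_width: 0.0196
```

>>> {"name": "move_arm", "arguments": {"series": [0, 0, 0, 0, 0, 0, 0, 0, 0, 0, 0, 0, 0, 0, 0, 0, 0, 0, 0, 0, 0, 0, 0, 0, 0, 0, 0, 0, 0, 0, 0, 0, 0, 0, 0, 0, 0, 0, 0, 0, 0, 0, 0, 0, 0, 0, 0, 0, 0, 0, 0, 0, 0, 0, 0, 0]}}

```text
t: 17.25
position: [0.6028, -0.1809, 0.2619]
orientation: [-0.027, 0.866, 0.024]
force: [0.4, -0.8, -1.1]
grip_width: 0.0191
```

```bash
python3 - <<'E'
from h import *
S=robot.state();R=Ro.from_rotvec(S["orientation"]);ax=R.apply([-.7071,0,-.7071]);mid=S["position"]+R.apply([.006,0,0])-ax*.025
print(S["position"],S["grip_width"],abs(S["qd"]).max(),"mid",mid,"axis",ax)
a,d=robot.camera("side");C=cloud("side",d);B=C[d>0]
L=B[((B>(.54,-.3,.03))&(B<(.68,-.12,.12))).all(1)];print("lid z",np.percentile(L[:,2],[2,50,98]))
for r in robot.trace("side","long_tube_mid")[:3]:
    Q=C[r["region"]&(d>0)];m=Q.mean(0);print(r["confidence"],r["box"],len(Q),m,np.linalg.svd(Q-m)[2][0],Q.min(0),Q.max(0))
for s in(.07,0,-.07):
    cv2.circle(a,tuple(np.round(proj("side",mid+s*ax)).astype(int)),1,(0,255,0),-1)
cv2.imwrite("pics/p9.png",cv2.resize(a[70:220,180:330],(500,500),interpolation=2))
E
```

```text
[ 0.60279631 -0.18090286  0.26191387] 0.01907858800227717 0.0016217319792588252 mid [ 0.631585   -0.18006822  0.25530836] axis [-0.996201   -0.03090845  0.08129614]
lid z [0.05194648 0.05491569 0.05803673]
0.79 [246.5, 203.3, 256.7, 240.1] 296 [0.57650436 0.01482963 0.01730961] [-0.25523655  0.96587062 -0.04413903] [ 0.55125722 -0.06327072 -0.0019371 ] [0.60511932 0.07873952 0.02749378]
0.47 [221.3, 111.1, 267.4, 122.1] 185 [ 0.65166316 -0.17229915  0.25413882] [-9.99989093e-01 -6.66685264e-04  4.62267277e-03] [ 0.56419761 -0.18597352  0.24217794] [ 0.70054732 -0.16190561  0.26164186]
0.36 [177.6, 212.1, 209.2, 239.1] 650 [0.73947397 0.06221909 0.0177723 ] [ 0.4021971 -0.9127193  0.071979 ] [ 6.97361385e-01 -1.31582484e-02 -2.63118670e-04] [0.78801197 0.10296917 0.02375665]
```

View pics/p9.png

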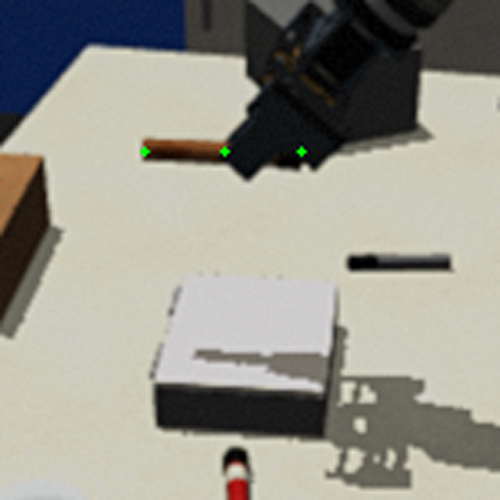

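```bash
python3 -c "
from cell import robot
print(robot.close_job()); s=robot.state(); print(s['t'],s['position'],s['grip_width'])"
```

```text
the job is handed in; nothing more can be done
None
the job is handed in; nothing more can be done
```

The job is handed in. I pushed the lid shut with the closed fingertips, drew the amber long tube out of its well along its axis, and tilted it level over the lid. The arm was still holding it there at hand-in. No verdict is reported, so these are my own last checks:

- **Lid:** shut. The fingertips stopped on it 53 mm above the bench with about 31 N of reaction, and the depth image shows it flat at about 55 mm.
- **Tube:** level to within about 0.08 rad. Its middle is about 20 mm (x) and 30 mm (y) from the lid's centre and about 20 cm above it. The fingers held it at 19 mm opening, and the arm was at rest.
- **Bystanders:** the short tubes, the red look-alike tube and the rest of the bench looked unmoved wherever they showed in the later views. I did not measure this, and the jar and wash bottle were not in those views.

One thing did not go as commanded. The last correction covered only part of the distance, about 7, 10 and 13 mm in x, y and z instead of 11, 38 and 45. I took it to be a joint near its limit but did not confirm that. The resulting pose is well inside the tolerances, so I left it.

The network's first choice for the tube was the red look-alike. I chose the amber one in the rack by its colour.

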